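# Set up the tea corner

## Task

Set up the tea corner: in the wooden stand, put the tallest caddy (cream) in the left well as the robot sees it, the smallest, squat caddy (cream) in the right well and the blue and white kitchen timer in the well between them, each standing flat in its well. Load both white ramekins, the dishes for the used tea bags, upright into the spring dish dispenser between its four rods, one on top of the other, so that the platform sinks under the pile. Leave the middle-sized white caddy and everything else where they are.

Things in the scene. Friction and masses are not known exactly. Their poses are not given: they have to be found in the camera images.
- caddy_1: tall tea caddy, cream body with a grey slip lid (fixed on), upright cylinder 68 mm across, 98 mm tall, 0.19 kg; origin at the centre of its underside, z up. Belongs in the left well.
- caddy_3: squat tea caddy, cream body with a grey slip lid (fixed on), upright cylinder 56 mm across, 62 mm tall, 0.19 kg; origin at the centre of its underside, z up. Belongs in the right well.
- wind_up_timer: wind-up kitchen timer, navy blue domed upper half on a white base, round, 62 mm across, 56 mm tall, 0.16 kg, its dial does not turn here; origin at the centre of its underside, z up. Belongs in the middle well. Grip it 30 to 40 mm above its underside.
- ramekin_1: white fluted ramekin, round, open top, 69 mm across the outside, 40 mm tall, about 0.13 kg; origin at the centre of its underside, z up. Grip it across the outside from above. The two ramekins are alike and either may be the lower one.
- ramekin_2: second white fluted ramekin, the same as the first.
- caddy_2: bystander: middle-sized white tea caddy with a grey slip lid, 62 mm across, 80 mm tall; origin at the centre of its underside. It stays where it is.
- caddy_stand: fixed brown wooden bar 98 (its x) x 274 (its y) x 15 mm high, origin at the centre of its underside, turned by at most 0.1 rad, +y on the robot's left. Three equal round wells, 82 mm across, 7 mm deep, in a row along y: floors at x = 0, z = 8 mm and y = +88 mm (left well), 0 (middle well), -88 mm (right well).
- dispenser: spring dish dispenser: fixed steel base 106 mm square (origin at the centre of its underside, turned by at most 0.12 rad) with four upright 8 mm guide rods at x, y = +-31 mm (5 mm of play round a ramekin), tips slightly flared, 147 mm high. The sides between the rods are open: fingers closing along its x or y pass between them. To pick a low thing just in front of it, close the fingers sideways.
- platform_top (a point): centre of the upper face of the dispenser's round aluminium platform (67 mm across), on the dispenser's axis, axes as the dispenser's, z up; 102 mm above the worktop when unloaded; it sinks with the platform. Wall cupboards hang 0.51 m above the worktop, their fronts at world x = 0.616: stay low and cross sideways in straight lines, not arcs (TCP at x 0.51, z 0.22 is clear).
- dish_platform (a joint): how far the platform has sunk, in m: 0 unloaded, up to 0.085. A light spring (32 N/m, damped) carries it: one ramekin lets it sink by its own weight about 37 mm and two about 77 mm, within about a second, so that the top of the pile stays about level.
Not all that is in view belongs to the job. Leave any green or orange look-alike of the ramekin_1 alone. What is shaped like the wind_up_timer but red is not meant.

How it is judged:
At the end, for the whole second after the job is handed in: Each caddy and the timer flat in its well (within 14 mm of its centre, 4 mm of its floor, 0.08 rad); ramekins upright (0.1 rad) in the dispenser, one on the platform, one on top (heights within 6 mm, 13 mm of the axis), platform sunk over 55 mm; all released and at rest (angle between each of caddy_1, caddy_3, wind_up_timer's own z axis and vertical below 0.08 rad and x of caddy_1 in the frame of caddy_stand between -0.014 and 0.014 m and y of caddy_1 in the frame of caddy_stand between 0.074 and 0.102 m and z of caddy_1 in the frame of caddy_stand between 0.004 and 0.012 m and x of caddy_3 in the frame of caddy_stand between -0.014 and 0.014 m and y of caddy_3 in the frame of caddy_stand between -0.102 and -0.074 m and z of caddy_3 in the frame of caddy_stand between 0.004 and 0.012 m and x of wind_up_timer in the frame of caddy_stand between -0.014 and 0.014 m and y of wind_up_timer in the frame of caddy_stand between -0.014 and 0.014 m and z of wind_up_timer in the frame of caddy_stand between 0.004 and 0.012 m and ((horizontal distance between each of ramekin_1, ramekin_2 and platform_top below 0.013 m and angle between each of ramekin_1, ramekin_2's own z axis and vertical below 0.1 rad and z of ramekin_1 in the frame of platform_top between -0.006 and 0.006 m and z of ramekin_2 in the frame of platform_top between 0.034 and 0.046 m) or (horizontal distance between each of ramekin_2, ramekin_1 and platform_top below 0.013 m and angle between each of ramekin_2, ramekin_1's own z axis and vertical below 0.1 rad and z of ramekin_2 in the frame of platform_top between -0.006 and 0.006 m and z of ramekin_1 in the frame of platform_top between 0.034 and 0.046 m)) and value of joint dish_platform above 0.055 m and linear speed of each of caddy_1, caddy_3, wind_up_timer, ramekin_1, ramekin_2 below 0.02 m/s); the robot touches nothing.
It fails at once if the white caddy is shifted by more than 25 mm or knocked over (distance of caddy_2 from where it was at the start of the episode above 0.025 m or angle between caddy_2's own z axis and vertical above 0.35 rad).
It also fails if it takes over 120 s, if anything falls off the work surface, if the arm or the gripper's body presses on something with over 40 N, if the wrist force passes 120 N, or if a joint passes its speed limit or range.

## Robot

A 6-joint arm with a two-finger parallel gripper is mounted at the origin on a cart in front of the work surface, level with it; the furniture and walls round the work are solid. World frame = base frame: x ahead of the robot, y to its left, z up, the work surface at z = 0. Lengths are in m, angles in rad, forces in N, time in s.
With the tool pointing down it reaches from about 0.3 to 0.95 m from the base axis. Payload 3.1 kg.
Tool frame: the origin (TCP) lies between the finger pads, 19 mm behind the fingertips; this is the grasp point; z points along the fingers, y is the line along which they close (so a half turn about z gives the same grasp; the last joint's range is limited). The gripper opens to 85 mm and grips with 20 to 120 N. Pads are 22 mm wide; open, the fingers measure 114 mm over their backs; the gripper's body (76 mm by 85 mm) begins 54 mm behind the grasp point. The pads swing forward as they close: fully open they stand 13 mm farther back than shut.
Start: joints at [1.193, 0.308, 1.634, -0, 1.2, -0.07], TCP at [0.189, 0.596, 0.25] pointing down, gripper open.
Joint ranges: [-3.06, 3.06], [-0.79, 1.96], [0.05, 2.63], [-1.19, 4.34], [0.05, 2.64], [-2.94, 2.94]. Speed limits (rad/s): [2.79, 2.79, 3.14, 3.14, 3.14, 3.14].

## Interface

Orientations are given as a unit quaternion [w, x, y, z].
In Python, from cell import arm gives the robot as it stands.
- The arm moves only by the tool carry_out, never from a script. Its argument "moves" is a list of rows, each a list of 7 numbers: the turn, a rotation vector about the tool's x, y, z in rad, then the shift along the tool's x, y, z in cm, then the closure in counts, from 0 (fully open) to 255 (shut). In form: [[ax, ay, az, dx, dy, dz, jaw], ...]. A call has 1 to 12 rows; each row shifts and turns the commanded pose from where the row before left it, along the tool's axes as they then stand; what a row does not reach is not made up. A row lasts 1/10 s, in which the tool goes at most 50 mm and 8.59 degrees, less where a joint would pass 70% of its speed; a pose out of reach is approached as far as the arm can. A call with a gripper value outside its range is refused whole. The fingers move at their own pace and stop on an object; the grip force is fixed at half the most. Time passes only in rows, so rows that do not move let the fingers close. It gives the time, the measured TCP pose, the force, the opening and the grip force at its end, in the units of the state.
- arm.observe(): the state, without advancing time (a new reading comes with each control period).
- arm.grab_frame(name): name is "side" or "top" or "wrist"; returns (picture, depth): 384x512x3 uint8, red, green, blue; 384x512 float32, m along the optical axis (not along the pixel's ray), 0 where there is no reading.
- arm.camera_info(name): a dict with "fx", "fy", "cx", "cy" (pixels), "world_to_cam" (4x4, takes a point from world to camera coordinates); the wrist camera has in their place "mount" (4x4, takes a point from camera to tool coordinates, whose origin is the TCP and whose axes are the flange's). Camera axes: x right, y down, z forward; pixel columns grow to the right and rows downward; lengths in m; the calibration is good to about 2 mm. A picture is of the moment at which its call begins: read the wrist's pose just before it. camera_info takes no time and is no camera call.
- arm.finish_job(): hands the job in; it is judged then, once.
The state is a dict: "clock": time; "qpos": joint angles; "qd": joint speeds; "joint_torque": joint torques, N m; "tool_pos": TCP position; "ee_rot": TCP orientation; "contact_force": force on the tool from outside, world axes, zero at the start; "ft_torque": the same for the moment, N m; "gripper_width": opening from 0.0 (shut) to 1.0 (fully open); "gripper_force": force on a finger pad.
Only numpy, scipy, OpenCV 4.12 (cv2) and the standard library are available. Lean on these libraries where they do the work, as an engineer would, in place of code of your own. Each camera call takes 0.05 s, during which the arm holds its last target. There are 200 camera calls.

## Working session

There is one attempt and no reset: what is moved stays moved. The work goes in short steps, Python scripts to look and compute and a tool call to move; the robot and the scene stay as the last step left them, time stands still between calls to the robot, and variables do not carry over. Pictures are saved under pics/ and viewed, at most 14 in all, crops included, and the job is handed in when it is done.

Besides the shell and the picture viewer there is one more tool, called as a command line: name --pt "numbers of a row" for each row, then --argument value for the rest. carry_out: Moves the arm, as the interface text tells. Its arguments: {"type":"object","properties":{"moves":{"type":"array"}},"required":["moves"]}

```bash
mkdir -p pics; ls
python3 - <<'E'
from cell import arm
import cv2,numpy as np
s=arm.observe();print(s)
for n in("side","top"):
    p,d=arm.grab_frame(n);cv2.imwrite(f"pics/{n}0.png",p[:,:,::-1]);np.savez(f"pics/{n}0.npz",p=p,d=d)
    i=arm.camera_info(n);print(n,{k:np.round(v,3).tolist() for k,v in i.items()})
print(arm.camera_info("wrist"))
E
```

```text
pics
{'clock': 0.0, 'qpos': array([ 1.19329498e+00,  3.09004022e-01,  1.63519937e+00, -9.15003492e-06,
        1.19970129e+00, -6.96678671e-02]), 'qd': array([-0.00146034, -0.00020405,  0.00047264,  0.00097509, -0.00139777,
        0.00089747]), 'joint_torque': array([-2.12175131e-03, -4.15246797e+01, -2.76661152e+01, -3.11362764e-04,
        1.02075515e-02,  5.16769347e-06]), 'tool_pos': array([0.18909082, 0.59488542, 0.24874154]), 'ee_rot': array([-2.52162257e-04,  1.53307989e-01,  9.88177780e-01, -1.12818013e-03]), 'contact_force': array([ 1.06941913, -0.12592292,  0.63891806]), 'ft_torque': array([ 0.00383316, -0.04147626,  0.08876719]), 'gripper_force': 0.0, 'gripper_width': 1.0032153432687552}
side {'fx': 365.155, 'fy': 365.155, 'cx': 254.322, 'cy': 185.931, 'world_to_cam': [[-1.0, 0.022, 0.021, 0.449], [0.0, 0.688, -0.726, 0.031], [-0.03, -0.725, -0.688, 1.076], [0.0, 0.0, 0.0, 1.0]]}
top {'fx': 483.118, 'fy': 483.118, 'cx': 259.735, 'cy': 189.53, 'world_to_cam': [[0.009, -1.0, -0.003, 0.018], [-0.999, -0.008, -0.052, 0.444], [0.051, 0.004, -0.999, 1.677], [0.0, 0.0, 0.0, 1.0]]}
{'fx': 326.36798961646105, 'fy': 326.36798961646105, 'cx': 255.6397531955308, 'cy': 190.75515438942574, 'mount': array([[ 1.06903480e-03, -9.58992294e-01, -2.83430129e-01,
         7.16769942e-02],
       [ 9.99999419e-01,  9.85740314e-04,  4.36498450e-04,
         1.70951405e-03],
       [-1.39210145e-04, -2.83430431e-01,  9.58992790e-01,
        -1.22762506e-01],
       [ 0.00000000e+00,  0.00000000e+00,  0.00000000e+00,
         1.00000000e+00]])}
```

View pics/top0.png

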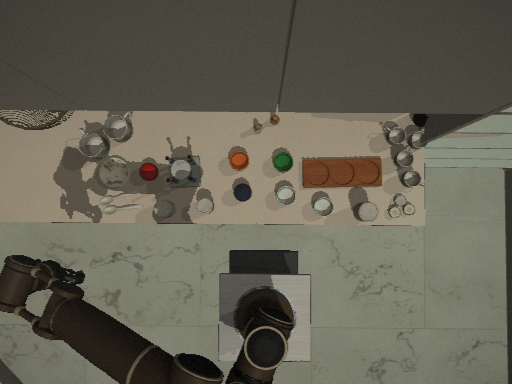

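View pics/side0.png

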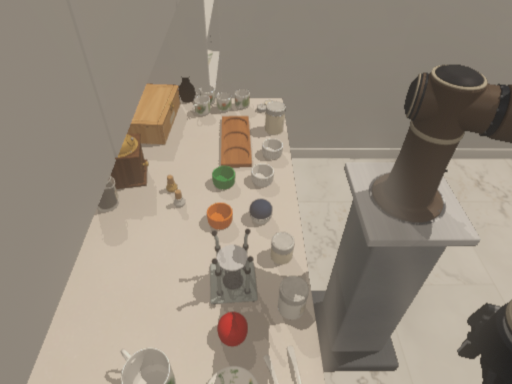

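The top view shows the stand at (342,172), the dispenser at (183,170), the ramekins at (285,194) and (321,204), and the navy timer at (242,192). The red one at (149,171) is the decoy. The caddy candidates are at (162,209), (204,205) and (368,211). I'll measure them all and enlarge a crop to tell the caddies apart.

```bash
cat > h.py <<'E'
import numpy as np,cv2
from cell import arm
def pts(n,d):
    i=arm.camera_info(n);v,u=np.mgrid[:384,:512]
    c=np.stack([(u-i["cx"])/i["fx"]*d,(v-i["cy"])/i["fy"]*d,d],-1)
    T=np.linalg.inv(i["world_to_cam"]);return c@T[:3,:3].T+T[:3,3]
E
python3 - <<'E'
from h import *
f=np.load("pics/top0.npz");P=pts("top",f["d"]);img=f["p"];hsv=cv2.cvtColor(img,cv2.COLOR_RGB2HSV)
X=P[...,0];Y=P[...,1];Z=P[...,2]
print("table z",np.median(Z[215,220:300]))
m=((Z>.03)&(Z<.2)&(X>.25)&(X<.75)&(abs(Y)<.75)).astype(np.uint8)
n,l,st,c=cv2.connectedComponentsWithStats(m)
for k in range(1,n):
    if st[k,4]<40:continue
    q=l==k;zt=np.percentile(Z[q],95);t=q&(Z>zt-.006)
    w,h=np.ptp(X[t]),np.ptp(Y[t])
    print(c[k].round(),st[k,4],"ztop %.3f"%zt,"ctr %.3f %.3f"%((X[t].max()+X[t].min())/2,(Y[t].max()+Y[t].min())/2),"size %.3f %.3f"%(w,h),"rgb",np.median(img[t],axis=0))
# stand
m=((hsv[...,0]<14)&(hsv[...,1]>110)&(Z<.03)&(Y<-.1)&(X>.2)).astype(np.uint8)
n,l,st,c=cv2.connectedComponentsWithStats(m);k=1+np.argmax(st[1:,4]);q=l==k
r=cv2.minAreaRect(P[q][:,:2].astype(np.float32));print("stand",r,np.median(Z[q]),np.percentile(Z[q],[10,90]))
s=np.load("pics/side0.npz")["p"]
a=cv2.resize(s[90:330,150:330],None,fx=2.2,fy=2.2,interpolation=3)
b=cv2.resize(img[140:230,130:400],None,fx=1.4,fy=1.4)
cv2.imwrite("pics/crop1.png",a[:,:,::-1])
E
```

```text
table z -0.0007446376143791511
[ 51. 115.] 74 ztop 0.089 ctr 0.666 0.740 size 0.020 0.019 rgb [80. 75. 64.]
[117. 126.] 363 ztop 0.091 ctr 0.651 0.510 size 0.086 0.083 rgb [118.  117.  106.5]
[427. 128.] 669 ztop 0.187 ctr 0.644 -0.546 size 0.068 0.021 rgb [49. 47. 41.]
[ 51. 125.] 52 ztop 0.197 ctr 0.631 0.691 size 0.027 0.073 rgb [48. 43. 36.]
[396. 135.] 124 ztop 0.058 ctr 0.632 -0.442 size 0.056 0.065 rgb [110.  109.   99.5]
[ 91. 144.] 375 ztop 0.091 ctr 0.586 0.592 size 0.078 0.081 rgb [110.5 108.5  94. ]
[238. 159.] 80 ztop 0.046 ctr 0.543 0.094 size 0.064 0.062 rgb [130.  71.  35.]
[405. 158.] 123 ztop 0.058 ctr 0.553 -0.473 size 0.056 0.060 rgb [112.5 112.  105.5]
[283. 161.] 78 ztop 0.045 ctr 0.539 -0.056 size 0.067 0.066 rgb [46. 86. 45.]
[180. 169.] 433 ztop 0.146 ctr 0.504 0.286 size 0.085 0.086 rgb [31. 29. 25.]
[148. 171.] 255 ztop 0.059 ctr 0.503 0.407 size 0.045 0.049 rgb [81. 24. 21.]
[412. 179.] 123 ztop 0.058 ctr 0.485 -0.502 size 0.055 0.066 rgb [117. 115. 108.]
[242. 192.] 247 ztop 0.059 ctr 0.434 0.080 size 0.038 0.044 rgb [34. 38. 43.]
[286. 195.] 82 ztop 0.046 ctr 0.422 -0.067 size 0.065 0.065 rgb [136. 139. 126.]
[324. 206.] 79 ztop 0.044 ctr 0.386 -0.197 size 0.065 0.065 rgb [134. 132. 120.]
[204. 205.] 218 ztop 0.067 ctr 0.386 0.210 size 0.051 0.054 rgb [139. 134. 118.]
[163. 208.] 296 ztop 0.085 ctr 0.374 0.346 size 0.057 0.058 rgb [86. 83. 73.]
[366. 211.] 390 ztop 0.102 ctr 0.370 -0.335 size 0.063 0.063 rgb [139.5 134.  118. ]
stand ((0.5067464709281921, -0.26733139157295227), (0.10033261030912399, 0.2788468599319458), 1.4069112539291382) 0.01052435489523773 [0.00381599 0.01772956]
```

View pics/crop1.png

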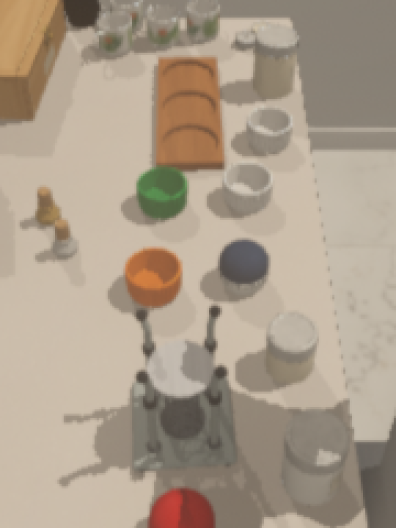

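The heights separate the caddies. (204,205) tops out at about 62 mm, so it is caddy_3, squat and cream. (366,211) at about 98 mm is caddy_1, tall and cream. (163,208) at about 80 mm and grey-white is caddy_2, the bystander. The navy timer and two white ramekins are clear in the crop; the green, orange and red ones are decoys. Next I turn the tool square to the world (tool x = -x, y = +y, z = -z) and look at the dispenser with the wrist camera.

carry_out --pt "0 0 -0.103 0 0 0 0" --pt "0 0 -0.103 0 0 0 0" --pt "0 0 -0.102 0 0 0 0" --pt "0 0 0 -2.4 -3.8 0 0" --pt "0 0 0 -2.4 -3.8 0 0" --pt "0 0 0 -2.4 -3.8 0 0" --pt "0 0 0 -2.4 -3.8 0 0" --pt "0 0 0 -2.4 -3.8 0 0" --pt "0 0 0 -2.4 -3.8 0 0" --pt "0 0 0 -2.4 -3.8 0 0" --pt "0 0 0 -2.4 -3.8 0 0" --pt "0 0 0 -1.9 -3.8 0 0"

```text
clock: 1.3
tool_pos: [0.4012, 0.2519, 0.2498]
ee_rot: [0.0, -0.0, 1.0, -0.0]
contact_force: [0.7, 0.4, -0.8]
gripper_width: 1.001
gripper_force: 0.0
```

carry_out --pt "0 0 0 0 0 0 0" --pt "0 0 0 0 0 0 0" --pt "0 0 0 0 0 0 0"

```text
clock: 1.6
tool_pos: [0.3999, 0.2543, 0.2497]
ee_rot: [-0.0, -0.0, 1.0, 0.0]
contact_force: [0.2, 0.7, -0.4]
gripper_width: 1.0
gripper_force: 0.0
```

```bash
cat >> h.py <<'E'
from scipy.spatial.transform import Rotation as R
def wrist(name):
    s=arm.observe();p,d=arm.grab_frame("wrist");i=arm.camera_info("wrist")
    q=s["ee_rot"];T=np.eye(4);T[:3,:3]=R.from_quat(np.r_[q[1:],q[0]]).as_matrix();T[:3,3]=s["tool_pos"]
    T=T@i["mount"];v,u=np.mgrid[:384,:512]
    ray=np.stack([(u-i["cx"])/i["fx"],(v-i["cy"])/i["fy"],np.ones_like(d)],-1)
    P=(ray*d[...,None])@T[:3,:3].T+T[:3,3]
    cv2.imwrite(f"pics/{name}.png",p[:,:,::-1]);np.savez(f"pics/{name}.npz",p=p,P=P,d=d)
    return p,d,P,s
def blobs(P,img,zlo,zhi,x=(.25,.75),y=(-.75,.75),mn=60,top=.005):
    m=((P[...,2]>zlo)&(P[...,2]<zhi)&(P[...,0]>x[0])&(P[...,0]<x[1])&(P[...,1]>y[0])&(P[...,1]<y[1])).astype(np.uint8)
    n,l,st,c=cv2.connectedComponentsWithStats(m)
    for k in range(1,n):
        if st[k,4]<mn:continue
        q=l==k;zt=np.percentile(P[q][:,2],90);t=q&(abs(P[...,2]-zt)<top)
        (cx,cy),r=cv2.minEnclosingCircle(P[t][:,:2].astype(np.float32))
        print(c[k].round(),st[k,4],"ztop %.3f circ %.4f %.4f d %.3f"%(zt,cx,cy,2*r),np.median(img[t],axis=0))
E
python3 - <<'E'
from h import *
p,d,P,s=wrist("w1");print(s["tool_pos"],R.from_quat(np.r_[s["ee_rot"][1:],s["ee_rot"][0]]).as_matrix().round(3),s["clock"])
blobs(P,p,.03,.2)
E
```

```text
[0.39989893 0.25427138 0.249736  ] [[-1.    -0.001 -0.001]
 [-0.001  1.     0.   ]
 [ 0.001  0.    -1.   ]] 1.6
[352. 144.] 4014 ztop 0.078 circ 0.3740 0.3468 d 0.062 [142. 133. 123.]
[208. 154.] 2633 ztop 0.061 circ 0.3861 0.2094 d 0.056 [99. 91. 84.]
[ 95. 195.] 2647 ztop 0.054 circ 0.4335 0.0829 d 0.048 [48. 50. 60.]
[288. 285.] 6040 ztop 0.137 circ 0.5006 0.2859 d 0.109 [49.  45.5 41.5]
[395. 246.] 1451 ztop 0.054 circ 0.5014 0.4086 d 0.047 [139.  39.  35.]
[ 11. 280.] 390 ztop 0.039 circ 0.5413 -0.0438 d 0.061 [30. 77. 36.]
[100. 271.] 251 ztop 0.039 circ 0.5302 0.0818 d 0.055 [153.   82.5  37. ]
[507. 303.] 137 ztop 0.042 circ 0.5675 0.5562 d 0.012 [85. 85. 63.]
[ 73. 376.] 60 ztop 0.052 circ 0.6618 0.0321 d 0.015 [129.  94.  61.]
[445. 379.] 221 ztop 0.086 circ 0.6330 0.4748 d 0.015 [114. 105.  96.]
```

View pics/w1.png

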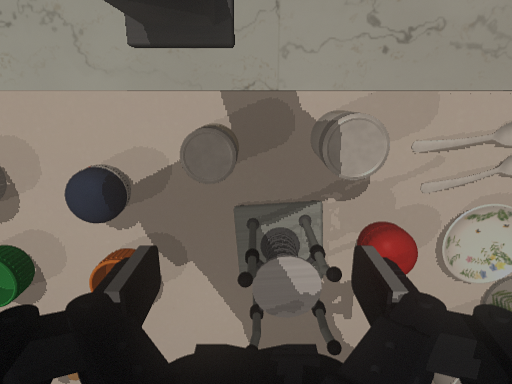

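The wrist view shows caddy_3 at (208,154), caddy_2 at (352,144), the timer at (96,193), the red decoy at (387,248), and the dispenser with its platform at (288,285). Measured sizes match those given. Next I get the dispenser's platform centre and yaw from the rod tips and the base.

Run:
```python
from h import *
f=np.load("pics/w1.npz");P=f["P"];p=f["p"];near=(abs(P[...,0]-.505)<.08)&(abs(P[...,1]-.286)<.08)
q=near&(abs(P[...,2]-.1)<.006)&(p.min(-1)>95);print(q.sum(),np.median(P[q],axis=0))
m=q.astype(np.uint8);m=cv2.morphologyEx(m,cv2.MORPH_OPEN,np.ones((5,5)));print("plat",cv2.minEnclosingCircle(P[m>0][:,:2].astype(np.float32)))
q=near&(P[...,2]>.136)&(P[...,2]<.16);n,l,st,c=cv2.connectedComponentsWithStats(q.astype(np.uint8))
for k in range(1,n):
    if st[k,4]>10:
        t=P[l==k];print(c[k].round(),st[k,4],((t.max(0)+t.min(0))/2).round(4),np.ptp(t,axis=0).round(3))
for z0,z1 in((.004,.012),(.008,.02)):
    q=near&(P[...,2]>z0)&(P[...,2]<z1);print(q.sum(),cv2.minAreaRect(P[q][:,:2].astype(np.float32)))
```

```text
1058 [0.49062789 0.29902906 0.10090373]
plat ((0.49082517623901367, 0.297176718711853), 0.02671932987868786)
[334. 274.] 198 [0.4656 0.3184 0.1416] [0.011 0.012 0.01 ]
[245. 279.] 188 [0.471  0.2475 0.1421] [0.011 0.011 0.01 ]
[333. 347.] 185 [0.5368 0.323  0.1412] [0.011 0.011 0.01 ]
[252. 346.] 48 [0.538  0.2526 0.1394] [0.004 0.01  0.006]
3738 ((0.5021906495094299, 0.28463250398635864), (0.10263947397470474, 0.10613137483596802), 2.8032920360565186)
3280 ((0.5033509731292725, 0.2849808931350708), (0.10260163992643356, 0.10322560369968414), 4.107573986053467)
```

carry_out --pt "0 0 0 0.4 -1.5 4 0" --pt "0 0 0 0.4 -1.5 4 0" --pt "0 0 0 0.3 -1 4 0" --pt "0 0 0 0.3 -0.5 3 0" --pt "0 0 0 0 0 0 0" --pt "0 0 0 0 0 0 0"

```text
clock: 2.25
tool_pos: [0.3862, 0.2097, 0.1001]
ee_rot: [-0.0, -0.001, 1.0, -0.0]
contact_force: [0.7, 0.7, -0.1]
gripper_width: 0.997
gripper_force: 0.0
```

Dispenser centre is (0.504, 0.2853) with yaw about 0.07 rad. Now I grasp caddy_3.

carry_out --pt "0 0 0 0 0 3 0" --pt "0 0 0 0 0 3 0" --pt "0 0 0 0 0 0 0" --pt "0 0 0 0 0 0 255" --pt "0 0 0 0 0 0 255" --pt "0 0 0 0 0 0 255" --pt "0 0 0 0 0 0 255" --pt "0 0 0 0 0 0 255" --pt "0 0 0 0 0 0 255" --pt "0 0 0 0 0 0 255"

```text
clock: 3.25
tool_pos: [0.3886, 0.2097, 0.0426]
ee_rot: [0.002, -0.0, 1.0, 0.001]
contact_force: [-0.8, -0.8, 5.6]
gripper_width: 0.621
gripper_force: 62.2
```

carry_out --pt "0 0 0 0 0 -3 255" --pt "0 0 0 0 0 -4 255" --pt "0 0 0 0 0 -4 255" --pt "0 0 0 0 -1 -3 255" --pt "0 0 0 -0.6 -3 0 255" --pt "0 0 0 -0.6 -3 0 255" --pt "0 0 0 -0.6 -3 0 255" --pt "0 0 0 -0.6 -3 0 255" --pt "0 0 0 -0.6 -3 0 255" --pt "0 0 0 -0.6 -3 0 255" --pt "0 0 0 -0.6 -3 0 255" --pt "0 0 0 -0.6 -3 0 255"

```text
clock: 4.45
tool_pos: [0.435, -0.0426, 0.1814]
ee_rot: [0.001, -0.0, 1.0, -0.0]
contact_force: [0.6, -0.1, -1.1]
gripper_width: 0.621
gripper_force: 64.2
```

carry_out --pt "0 0 0 0 -3 0 255" --pt "0 0 0 0 -3 0 255" --pt "0 0 0 0 -3 0 255" --pt "0 0 0 0 -3 0 255" --pt "0 0 0 0 -3 0 255" --pt "0 0 0 0 -3 0 255" --pt "0 0 0 0 -3 0 255" --pt "0 0 0 0 0 0 255" --pt "0 0 0 0 0 0 255" --pt "0 0 0 0 0 0 255"

```text
clock: 5.45
tool_pos: [0.4343, -0.2506, 0.1804]
ee_rot: [0.0, -0.0, 1.0, 0.0]
contact_force: [-0.3, -0.3, -3.2]
gripper_width: 0.621
gripper_force: 64.2
```

Run:
```python
from h import *
p,d,P,s=wrist("w2");print(s["tool_pos"],s["clock"])
blobs(P,p,.03,.12)
hsv=cv2.cvtColor(p,cv2.COLOR_RGB2HSV)
q=(hsv[...,0]<14)&(hsv[...,1]>110)&(P[...,2]<.03)&(P[...,2]>.011)&(P[...,0]>.4)&(P[...,1]<-.1)
print(q.sum(),np.median(P[q],axis=0),cv2.minAreaRect(P[q][:,:2].astype(np.float32)))
```

```text
[ 0.4343288  -0.2505591   0.18041467] 5.45
[119. 104.] 11041 ztop 0.096 circ 0.3707 -0.3384 d 0.068 [136. 127. 117.]
[322. 124.] 1600 ztop 0.039 circ 0.3867 -0.1984 d 0.069 [147. 138. 127.]
[472. 168.] 1915 ztop 0.039 circ 0.4230 -0.0691 d 0.070 [145. 137. 126.]
[  5. 239.] 467 ztop 0.044 circ 0.4904 -0.4741 d 0.033 [67. 62. 56.]
[467. 280.] 1134 ztop 0.039 circ 0.5380 -0.0582 d 0.069 [38. 78. 40.]
[ 29. 292.] 1297 ztop 0.054 circ 0.5412 -0.4601 d 0.044 [106.  98.  89.]
[ 10. 328.] 564 ztop 0.050 circ 0.5785 -0.4813 d 0.017 [113. 105.  96.]
[ 68. 353.] 92 ztop 0.047 circ 0.6079 -0.4340 d 0.005 [64. 66. 43.]
5258 [ 0.47355215 -0.3149375   0.01376761] ((0.5079086422920227, -0.30335789918899536), (0.09860508143901825, 0.3500420153141022), 2.003201961517334)
```

View pics/w2.png

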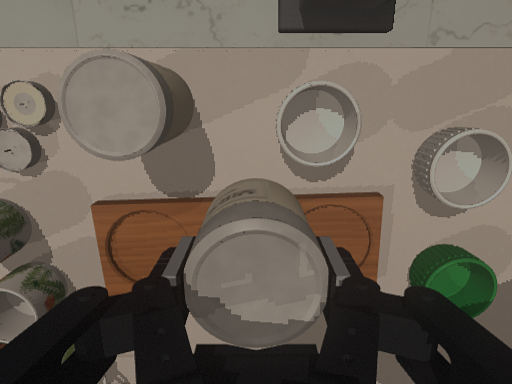

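The held caddy_3 is at (258,280) and the stand's front edge runs from (93,203) to (382,193), with wells at (150,247) and (330,238). The tall caddy is at (118,105), the ramekins at (320,122) and (468,168). I get the stand pose from the rays of the front edge and sides.

Run:
```python
from h import *
f=np.load("pics/w2.npz");P=f["P"];p=f["p"];hsv=cv2.cvtColor(p,cv2.COLOR_RGB2HSV)
q=((hsv[...,0]<14)&(hsv[...,1]>100)).astype(np.uint8)
n,l,st,c=cv2.connectedComponentsWithStats(q);k=[k for k in range(1,n) if st[k,4]>800];print([(c[j].round(),st[j]) for j in k])
# project mask onto z=.015 by ray
o=None
s=arm.observe();i=arm.camera_info("wrist");T=np.eye(4);T[:3,:3]=R.from_quat(np.r_[s["ee_rot"][1:],s["ee_rot"][0]]).as_matrix();T[:3,3]=s["tool_pos"];T=T@i["mount"]
def ray(u,v,z):
    r=T[:3,:3]@[(u-i["cx"])/i["fx"],(v-i["cy"])/i["fy"],1];return T[:3,3]+r*(z-T[2,3])/r[2]
fr=[];
for u in list(range(110,180,5))+list(range(330,375,5)):
    v=np.where(q[185:240,u])[0][0]+185;fr.append(ray(u,v-.5,.0145)[:2])
fr=np.array(fr);a,b=np.polyfit(fr[:,1],fr[:,0],1);print("front x=%.4f%+.4fy"%(b,a),np.abs(fr[:,0]-a*fr[:,1]-b).max())
L=[ray(np.where(q[v])[0].max()+.5,v,.0145) for v in range(200,260,6)]
Rr=[ray(np.where(q[v])[0].min()-.5,v,.0145) for v in range(210,260,6)]
print(np.median(L,axis=0),np.median(Rr,axis=0))
t=(abs(P[...,2]-.2)<.008)&(abs(P[...,0]-.434)<.06)&(abs(P[...,1]+.25)<.045)
print(t.sum(),np.median(P[t],axis=0),cv2.minEnclosingCircle(P[t][:,:2].astype(np.float32)))
```

```text
[(array([348., 224.]), array([ 294,  193,   90,   90, 4559], dtype=int32)), (array([141., 235.]), array([  91,  197,  124,  100, 7261], dtype=int32))]
front x=0.4447-0.0345y 0.00047576834545576263
[ 0.48427303 -0.12931845  0.0145    ] [ 0.49203274 -0.40224446  0.0145    ]
17395 [ 0.42807877 -0.24916839  0.19755843] ((0.42856383323669434, -0.24996131658554077), 0.045010391622781754)
```

Stand centre is about (0.5035, -0.2655) with yaw 0.0345; its measured length of 273 mm agrees with the 274 mm given. The right well is at (0.5065, -0.3535), so caddy_3 goes there.

carry_out --pt "0 0 0 -2.4 -3.4 0 255" --pt "0 0 0 -2.4 -3.4 0 255" --pt "0 0 0 -2.4 -3.5 0 255" --pt "0 0 0 0 0 3 255" --pt "0 0 0 0 0 3 255" --pt "0 0 0 0 0 3 255" --pt "0 0 0 0 0 2 255" --pt "0 0 0 0 0 1 255" --pt "0 0 0 0 0 0.5 255" --pt "0 0 0 0 0 0 255" --pt "0 0 0 0 0 0 255"

```text
clock: 6.6
tool_pos: [0.5076, -0.3548, 0.0564]
ee_rot: [0.001, -0.0, 1.0, -0.001]
contact_force: [0.6, -0.4, -2.6]
gripper_width: 0.629
gripper_force: 64.2
```

carry_out --pt "0 0 0 0 0 0.3 255" --pt "0 0 0 0 0 0.3 255" --pt "0 0 0 0 0 0 255" --pt "0 0 0 0 0 0 255"

```text
clock: 7.0
tool_pos: [0.5075, -0.3551, 0.0507]
ee_rot: [0.001, -0.0, 1.0, -0.001]
contact_force: [-1.3, -0.2, 5.9]
gripper_width: 0.621
gripper_force: 64.9
```

carry_out --pt "0 0 0 0 0 0 0" --pt "0 0 0 0 0 0 0" --pt "0 0 0 0 0 0 0" --pt "0 0 0 0 0 0 0" --pt "0 0 0 0 0 -2 0" --pt "0 0 0 0 0 -4 0" --pt "0 0 0 0 0 -4 0" --pt "0 0 0 3 3.9 0 0" --pt "0 0 0 3 3.9 0 0" --pt "0 0 0 3 3.9 0 0" --pt "0 0 0 3 3.9 0 0" --pt "0 0 0 0 0 0 0"

```text
clock: 8.2
tool_pos: [0.3788, -0.1917, 0.1456]
ee_rot: [-0.005, -0.001, 1.0, 0.004]
contact_force: [0.2, 0.7, -0.1]
gripper_width: 1.001
gripper_force: 0.0
```

carry_out --pt "0 0 0 0 0 0 0" --pt "0 0 0 0 0 0 0"

```text
clock: 8.4
tool_pos: [0.388, -0.1995, 0.1498]
ee_rot: [0.001, -0.0, 1.0, -0.001]
contact_force: [0.3, -0.8, 0.4]
gripper_width: 0.999
gripper_force: 0.0
```

Run:
```python
from h import *
p,d,P,s=wrist("w3");print(s["tool_pos"],s["clock"])
blobs(P,p,.03,.12)
```

```text
[ 0.38803212 -0.19946301  0.14982853] 8.4
[ 50. 180.] 11063 ztop 0.096 circ 0.3711 -0.3368 d 0.068 [137. 127. 117.]
[255. 192.] 1771 ztop 0.039 circ 0.3867 -0.1982 d 0.069 [144. 135. 125.]
[423. 232.] 1899 ztop 0.039 circ 0.4236 -0.0699 d 0.070 [142. 135. 124.]
[ 60. 302.] 468 ztop 0.056 circ 0.4793 -0.3577 d 0.021 [85. 79. 72.]
```

carry_out --pt "0 0 0 0.1 0.1 3 0" --pt "0 0 0 0 0 3 0" --pt "0 0 0 0 0 3 0" --pt "0 0 0 0 0 2.4 0" --pt "0 0 0 0 0 1 0" --pt "0 0 0 0 0 0 255" --pt "0 0 0 0 0 0 255" --pt "0 0 0 0 0 0 255" --pt "0 0 0 0 0 0 255" --pt "0 0 0 0 0 0 255" --pt "0 0 0 0 0 0 255"

```text
clock: 9.55
tool_pos: [0.3858, -0.1975, 0.0254]
ee_rot: [0.0, -0.0, 1.0, -0.0]
contact_force: [-0.1, -0.2, -0.1]
gripper_width: 0.766
gripper_force: 66.7
```

carry_out --pt "0 0 0 0 0 -2.5 255" --pt "0 0 0 0 0 -4 255" --pt "0 0 0 0 0 -4 255" --pt "0 0 0 0 0 -4 255" --pt "0 0 0 0 1 -3 255" --pt "0 0 0 0 2 -2 255" --pt "0 0 0 -1 3.5 0 255" --pt "0 0 0 -1 3.5 0 255" --pt "0 0 0 -1 3.5 0 255" --pt "0 0 0 -1 3.5 0 255" --pt "0 0 0 -1 3.5 0 255" --pt "0 0 0 -1 3.5 0 255"

```text
clock: 10.75
tool_pos: [0.4454, 0.0442, 0.22]
ee_rot: [0.0, -0.0, 1.0, -0.0]
contact_force: [0.7, -0.7, -1.5]
gripper_width: 0.771
gripper_force: 67.5
```

carry_out --pt "0 0 0 -1 3.5 0 255" --pt "0 0 0 -1 3.5 0 255" --pt "0 0 0 -1 3.5 0 255" --pt "0 0 0 -1 3.5 0 255" --pt "0 0 0 -1 3.5 0 255" --pt "0 0 0 -0.8 3.5 0 255" --pt "0 0 0 0 3.3 0 255" --pt "0 0 -0.07 0 0 0 255" --pt "0 0 0 0 0 0 255" --pt "0 0 0 0 0 0 255" --pt "0 0 0 0 0 0 255" --pt "0 0 0 0 0 0 255"

```text
clock: 11.95
tool_pos: [0.5034, 0.2849, 0.22]
ee_rot: [-0.0, -0.034, 0.999, -0.0]
contact_force: [-0.5, 0.2, -2.1]
gripper_width: 0.768
gripper_force: 67.5
```

Run:
```python
from h import *
p,d,P,s=wrist("w4");print(s["tool_pos"],s["ee_rot"].round(4),s["clock"])
near=(abs(P[...,0]-.505)<.08)&(abs(P[...,1]-.286)<.08)
q=near&(P[...,2]>.13)&(P[...,2]<.16);n,l,st,c=cv2.connectedComponentsWithStats(q.astype(np.uint8))
for k in range(1,n):
    if st[k,4]>10:
        t=P[l==k];print(c[k].round(),st[k,4],((t.max(0)+t.min(0))/2).round(4),np.ptp(t,axis=0).round(3))
q=near&(P[...,2]>.18)&(p.min(-1)>110);t=P[q];print(q.sum(),t.min(0),t.max(0))
q=near&(P[...,2]>.001)&(P[...,2]<.02);print(q.sum(),cv2.minAreaRect(P[q][:,:2].astype(np.float32)))
```

```text
[0.50343848 0.28494923 0.2200015 ] [-0.     -0.0343  0.9994 -0.    ] 11.95
[198. 156.] 350 [0.4719 0.2479 0.1393] [0.013 0.013 0.019]
[309. 156.] 347 [0.4672 0.3178 0.1391] [0.013 0.013 0.018]
4770 [0.43244369 0.25511228 0.19829305] [0.5258217  0.32338425 0.34276586]
4149 ((0.48609310388565063, 0.28303858637809753), (0.11997262388467789, 0.14987264573574066), 6.499273300170898)
```

View pics/w4.png

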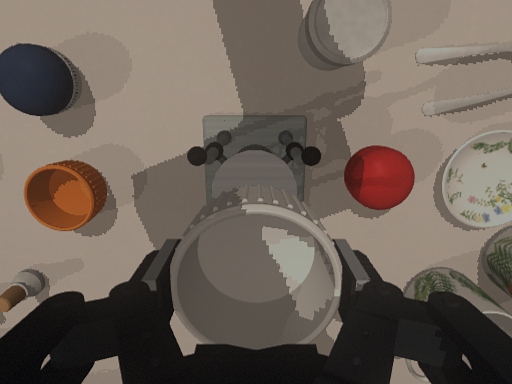

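The ramekin is centred over the rods: the front pair is at (198,156) and (309,156), the dish at (255,278). I lower it straight onto the platform.

carry_out --pt "0 0 0 -0.1 0 2.5 255" --pt "0 0 0 0 0 1.5 255" --pt "0 0 0 0 0 1.5 255" --pt "0 0 0 0 0 1.5 255" --pt "0 0 0 0 0 1.2 255" --pt "0 0 0 0 0 1 255" --pt "0 0 0 0 0 0 255" --pt "0 0 0 0 0 0 255"

```text
clock: 12.8
tool_pos: [0.5046, 0.2859, 0.1279]
ee_rot: [0.0, -0.035, 0.999, -0.0]
contact_force: [-0.0, -0.3, -1.1]
gripper_width: 0.768
gripper_force: 67.6
```

Nothing is snagging (-1.1 N). I release, wait, and lift straight up.

carry_out --pt "0 0 0 0 0 0 0" --pt "0 0 0 0 0 0 0" --pt "0 0 0 0 0 0 0" --pt "0 0 0 0 0 0 0" --pt "0 0 0 0 0 0 0" --pt "0 0 0 0 0 0 0" --pt "0 0 0 0 0 -2 0" --pt "0 0 0 0 0 -3 0" --pt "0 0 0 0 0 -4 0" --pt "0 0 0 0 0 0 0" --pt "0 0 0.07 0 0 0 0"

```text
clock: 13.9
tool_pos: [0.5056, 0.2863, 0.22]
ee_rot: [0.002, 0.001, 1.0, 0.001]
contact_force: [-0.6, -0.7, -0.6]
gripper_width: 1.002
gripper_force: 0.0
```

carry_out --pt "0 0 0 2 -3 0 0" --pt "0 0 0 3 -3 0 0" --pt "0 0 0 3 -3 0 0" --pt "0 0 0 0 -3 0 0" --pt "0 0 0 0 -3 0 0" --pt "0 0 0 0 -3 0 0" --pt "0 0 0 0 0 0 0" --pt "0 0 0 0 0 0 0" --pt "0 0 0 0 0 0 0"

```text
clock: 14.8
tool_pos: [0.4245, 0.1063, 0.2179]
ee_rot: [-0.0, -0.0, 1.0, 0.0]
contact_force: [-0.2, -0.1, -0.3]
gripper_width: 1.002
gripper_force: 0.0
```

Run:
```python
from h import *
p,d,P,s=wrist("w5");print(s["tool_pos"],s["ee_rot"].round(4),s["clock"])
blobs(P,p,.03,.2)
t,dt=arm.grab_frame("top");Q=pts("top",dt);q=(abs(Q[...,0]-.505)<.06)&(abs(Q[...,1]-.286)<.06)
blobs(Q,t,.095,.116,(.47,.54),(.25,.32),10,.008);print(np.percentile(Q[q][:,2],[10,30,50,70,90]).round(3))
```

```text
[0.4245038  0.10628839 0.21788389] [-0.e+00 -2.e-04  1.e+00  2.e-04] 14.8
[498. 121.] 1589 ztop 0.064 circ 0.3796 0.3249 d 0.041 [70. 65. 59.]
[ 69. 170.] 1385 ztop 0.039 circ 0.4241 -0.0688 d 0.069 [145.5 136.  125. ]
[228. 180.] 3132 ztop 0.054 circ 0.4327 0.0815 d 0.047 [47. 49. 58.]
[458. 264.] 7447 ztop 0.103 circ 0.4962 0.2838 d 0.085 [131. 121. 111.]
[ 86. 266.] 615 ztop 0.039 circ 0.5369 -0.0588 d 0.068 [39.5 88.  43. ]
[243. 282.] 1021 ztop 0.039 circ 0.5434 0.0947 d 0.069 [130.  68.  33.]
[178. 169.] 92 ztop 0.107 circ 0.5040 0.2919 d 0.077 [129. 125. 115.]
[0.001 0.009 0.015 0.072 0.103]
```

View pics/w5.png

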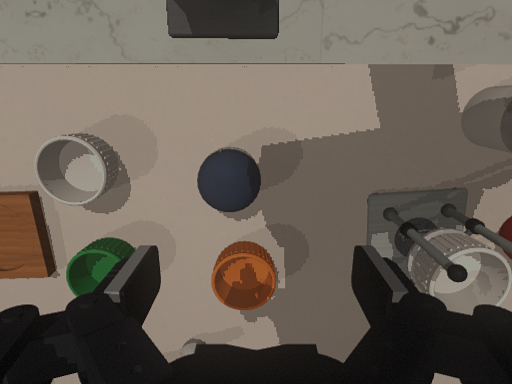

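The first ramekin sits level in the rods at (458,268), its rim at about 104 mm, so the platform sank as expected. The second ramekin is at (76,172), i.e. (0.424, -0.069).

carry_out --pt "0 0 0 0 -3.5 0 0" --pt "0 0 0 0 -3.5 0 0" --pt "0 0 0 0 -3.5 0 0" --pt "0 0 0 0 -3.5 0 0" --pt "0 0 0 0 -3.5 0 0" --pt "0 0 0 0 0 3 0" --pt "0 0 0 0 0 4 0" --pt "0 0 0 0 0 4 0" --pt "0 0 0 0 0 3 0" --pt "0 0 0 0 0 0 0" --pt "0 0 0 0 0 0 0" --pt "0 0 0 0 0 0 0"

```text
clock: 16.1
tool_pos: [0.4265, -0.0694, 0.0797]
ee_rot: [0.002, -0.0, 1.0, -0.0]
contact_force: [0.6, 0.9, 0.5]
gripper_width: 1.0
gripper_force: 0.0
```

carry_out --pt "0 0 0 0 0 3 0" --pt "0 0 0 0 0 2.2 0" --pt "0 0 0 0 0 0 0" --pt "0 0 0 0 0 0 255" --pt "0 0 0 0 0 0 255" --pt "0 0 0 0 0 0 255" --pt "0 0 0 0 0 0 255" --pt "0 0 0 0 0 0 255" --pt "0 0 0 0 0 0 255"

```text
clock: 17.0
tool_pos: [0.4262, -0.0697, 0.0284]
ee_rot: [0.002, -0.0, 1.0, -0.0]
contact_force: [-1.9, 0.8, 5.4]
gripper_width: 0.769
gripper_force: 65.2
```

carry_out --pt "0 0 0 0 0 -2.2 255" --pt "0 0 0 0 0 -4 255" --pt "0 0 0 0 0 -4 255" --pt "0 0 0 0 0 -4 255" --pt "0 0 0 0 1.5 -3 255" --pt "0 0 0 -0.8 3 -2 255" --pt "0 0 0 -0.8 3.5 0 255" --pt "0 0 0 -0.8 3.5 0 255" --pt "0 0 0 -0.8 3.5 0 255" --pt "0 0 0 -0.8 3.5 0 255" --pt "0 0 0 -0.8 3.5 0 255" --pt "0 0 0 -0.8 3.5 0 255"

```text
clock: 18.2
tool_pos: [0.481, 0.1874, 0.22]
ee_rot: [0.002, -0.0, 1.0, 0.0]
contact_force: [1.0, -0.6, -0.7]
gripper_width: 0.768
gripper_force: 67.3
```

carry_out --pt "0 0 0 -0.8 3.5 0 255" --pt "0 0 0 -0.8 3.5 0 255" --pt "0 0 0 -0.8 3.5 0 255" --pt "0 0 0 0 3 0 255" --pt "0 0 -0.07 0 0 0 255" --pt "0 0 0 0 0 0 255" --pt "0 0 0 0 0 0 255" --pt "0 0 0 0 0 0 255" --pt "0 0 0 0 0 0 255"

```text
clock: 19.1
tool_pos: [0.5046, 0.3201, 0.2184]
ee_rot: [0.0, -0.034, 0.999, 0.0]
contact_force: [-0.4, -0.1, -1.6]
gripper_width: 0.771
gripper_force: 67.3
```

Run:
```python
from h import *
p,d,P,s=wrist("w6");print(s["tool_pos"],s["ee_rot"].round(4),s["clock"])
def rim(f):
    P=f["P"];z=P[...,2];m=(abs(z-.233)<.006)&(abs(P[...,0]-.505)<.06)&(abs(P[...,1]-.286)<.034)
    print(m.sum(),P[m].min(0).round(4),P[m].max(0).round(4))
rim(np.load("pics/w4.npz"));rim(np.load("pics/w6.npz"))
```

```text
[0.50456067 0.32008049 0.21840974] [ 2.000e-04 -3.430e-02  9.994e-01  1.000e-04] 19.1
5944 [0.4698 0.252  0.227 ] [0.5355 0.32   0.239 ]
2662 [0.4679 0.2746 0.227 ] [0.5353 0.32   0.239 ]
```

I overshot y by 35 mm. I step back at height, then lower.

carry_out --pt "0 0 0 0 -1.5 0 255" --pt "0 0 0 0 -2 0 255" --pt "0 0 0 0 0 0 255" --pt "0 0 0 0 0 0 255" --pt "0 0 0 0 0 0 255"

```text
clock: 19.65
tool_pos: [0.507, 0.2858, 0.2181]
ee_rot: [0.0, -0.035, 0.999, 0.0]
contact_force: [0.8, -0.2, -1.6]
gripper_width: 0.766
gripper_force: 67.3
```

Run:
```python
from h import *
p,d,P,s=wrist("w7");print(s["tool_pos"],s["ee_rot"].round(4),s["clock"])
for n in("w4","w7"):
    P=np.load(f"pics/{n}.npz")["P"];m=(abs(P[...,2]-.233)<.006)&(abs(P[...,0]-.505)<.06)&(abs(P[...,1]-.286)<.034)
    print(m.sum(),P[m].min(0).round(4),P[m].max(0).round(4))
```

```text
[0.50702628 0.28579124 0.21807866] [ 1.000e-04 -3.480e-02  9.994e-01  2.000e-04] 19.65
5944 [0.4698 0.252  0.227 ] [0.5355 0.32   0.239 ]
3918 [0.4701 0.252  0.227 ] [0.538 0.32  0.239]
```

The rim's front edge now matches that of the first, successful placement (0.470), so I lower.

carry_out --pt "0 0 0 0 0 2.5 255" --pt "0 0 0 0 0 1.5 255" --pt "0 0 0 0 0 1.5 255" --pt "0 0 0 0 0 1.2 255" --pt "0 0 0 0 0 1 255" --pt "0 0 0 0 0 0.7 255" --pt "0 0 0 0 0 0 255" --pt "0 0 0 0 0 0 255"

```text
clock: 20.5
tool_pos: [0.5072, 0.286, 0.1342]
ee_rot: [0.0, -0.035, 0.999, 0.0]
contact_force: [0.8, -0.3, -1.2]
gripper_width: 0.767
gripper_force: 67.3
```

carry_out --pt "0 0 0 0 0 0 0" --pt "0 0 0 0 0 0 0" --pt "0 0 0 0 0 0 0" --pt "0 0 0 0 0 0 0" --pt "0 0 0 0 0 0 0" --pt "0 0 0 0 0 -2 0" --pt "0 0 0 0 0 -3 0" --pt "0 0 0 0 0 -3.6 0" --pt "0 0 0 0 0 0 0" --pt "0 0 0 1.5 -3.3 0 0" --pt "0 0 0 1.5 -3.3 0 0" --pt "0 0 0 1.5 -3.3 0 0"

```text
clock: 21.7
tool_pos: [0.468, 0.1829, 0.2194]
ee_rot: [-0.0, -0.036, 0.999, -0.0]
contact_force: [0.0, 0.8, 0.0]
gripper_width: 1.003
gripper_force: 0.0
```

carry_out --pt "0 0 0 1.5 -3.3 0 0" --pt "0 0 0 1.5 -3.3 0 0" --pt "0 0 0 1.3 -3.4 0 0" --pt "0 0 0.14 0 0 0 0" --pt "0 0 0.14 0 0 0 0" --pt "0 0 0.14 0 0 0 0" --pt "0 0 0.14 0 0 0 0" --pt "0 0 0.14 0 0 0 0" --pt "0 0 0.14 0 0 0 0" --pt "0 0 0.14 0 0 0 0" --pt "0 0 0.14 0 0 0 0" --pt "0 0 0.14 0 0 0 0"

```text
clock: 22.9
tool_pos: [0.4326, 0.0811, 0.2194]
ee_rot: [-0.0, 0.563, 0.827, -0.0]
contact_force: [0.2, 0.1, -0.4]
gripper_width: 1.001
gripper_force: 0.0
```

carry_out --pt "0 0 0.14 0 0 0 0" --pt "0 0 0.14 0 0 0 0" --pt "0 0 0.1 0 0 0 0" --pt "0 0 0 0 0 0 0" --pt "0 0 0 0 0 0 0" --pt "0 0 0 0 0 0 0"

```text
clock: 23.5
tool_pos: [0.4329, 0.0812, 0.2198]
ee_rot: [-0.0, 0.706, 0.708, -0.0]
contact_force: [0.6, -0.3, 0.1]
gripper_width: 1.001
gripper_force: 0.0
```

Run:
```python
from h import *
p,d,P,s=wrist("w8");print(s["tool_pos"],s["ee_rot"].round(4),s["clock"])
blobs(P,p,.02,.07)
q=(p[...,2].astype(int)>p[...,0]-5)&(p.max(-1)<110)&(P[...,2]>.005)&(P[...,2]<.065)&(abs(P[...,0]-.433)<.06)&(abs(P[...,1]-.0815)<.06)
print(q.sum(),P[q].min(0),P[q].max(0),cv2.minEnclosingCircle(P[q][:,:2].astype(np.float32)))
t,_=arm.grab_frame("side");cv2.imwrite("pics/s2.png",cv2.resize(t[200:340,170:330],None,fx=3.4,fy=3.4,interpolation=3)[:,:,::-1])
```

```text
[0.43292147 0.08115055 0.21977253] [-1.000e-04  7.062e-01  7.080e-01 -1.000e-04] 23.5
[374. 160.] 1792 ztop 0.038 circ 0.5440 0.0952 d 0.069 [125.  65.  33.]
[256. 171.] 3188 ztop 0.054 circ 0.4343 0.0818 d 0.048 [49. 51. 60.]
[480. 221.] 694 ztop 0.051 circ 0.6603 0.0325 d 0.019 [131.  99.  67.]
[496. 274.] 633 ztop 0.051 circ 0.6900 -0.0275 d 0.018 [128.  96.  65.]
[339. 299.] 1031 ztop 0.038 circ 0.5387 -0.0573 d 0.069 [41. 86. 44.]
3083 [0.40464435 0.05292955 0.02728897] [0.46421175 0.11281941 0.05628747] ((0.4345945119857788, 0.08286458253860474), 0.030237196013331413)
```

View pics/s2.png

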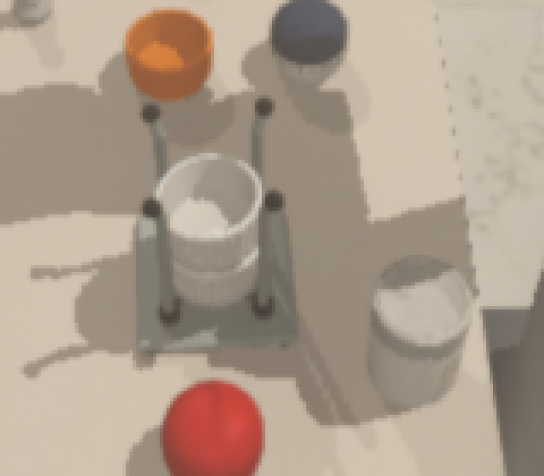

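Both ramekins are stacked between the rods (210,230 in the crop), platform low. Now tool x = world +y and tool y = world +x. I take the navy timer at (0.4345, 0.0825).

carry_out --pt "0 0 0 0.1 0.15 4 0" --pt "0 0 0 0 0 4 0" --pt "0 0 0 0 0 4 0" --pt "0 0 0 0 0 3 0" --pt "0 0 0 0 0 2 0" --pt "0 0 0 0 0 1.4 0" --pt "0 0 0 0 0 0 0" --pt "0 0 0 0 0 0 0"

```text
clock: 24.4
tool_pos: [0.4347, 0.0822, 0.036]
ee_rot: [-0.0, 0.707, 0.708, -0.0]
contact_force: [0.1, -0.2, 0.2]
gripper_width: 0.999
gripper_force: 0.0
```

carry_out --pt "0 0 0 0 0 0 255" --pt "0 0 0 0 0 0 255" --pt "0 0 0 0 0 0 255" --pt "0 0 0 0 0 0 255" --pt "0 0 0 0 0 0 255" --pt "0 0 0 0 0 0 255" --pt "0 0 0 0 0 0 255"

```text
clock: 25.1
tool_pos: [0.4352, 0.0822, 0.0378]
ee_rot: [0.0, 0.707, 0.708, 0.0]
contact_force: [-4.0, -0.2, 8.9]
gripper_width: 0.678
gripper_force: 62.4
```

carry_out --pt "0 0 0 0 0 -2 255" --pt "0 0 0 0 0 -4 255" --pt "0 0 0 0 0 -4 255" --pt "0 0 0 -1 0 -2 255" --pt "0 0 0 -3.3 0.7 0 255" --pt "0 0 0 -3.3 0.7 0 255" --pt "0 0 0 -3.3 0.7 0 255" --pt "0 0 0 -3.3 0.7 0 255" --pt "0 0 0 -3.3 0.7 0 255" --pt "0 0 0 -3.3 0.7 0 255" --pt "0 0 0 -3.3 0.7 0 255" --pt "0 0 0 -3.3 0.7 0 255"

```text
clock: 26.3
tool_pos: [0.4908, -0.1931, 0.1565]
ee_rot: [0.0, 0.707, 0.707, 0.0]
contact_force: [1.5, 0.4, -2.3]
gripper_width: 0.678
gripper_force: 66.0
```

carry_out --pt "0 0 0 -3.3 0.7 0 255" --pt "0 0 0 -3.1 0.5 0 255" --pt "0 0 0 -1 0 0 255" --pt "0 0 0 0 0 0 255" --pt "0 0 0 0 0 0 255" --pt "0 0 0 0 0 0 255"

```text
clock: 26.9
tool_pos: [0.5024, -0.2641, 0.1557]
ee_rot: [-0.001, 0.706, 0.708, 0.0]
contact_force: [0.6, 0.4, -2.0]
gripper_width: 0.676
gripper_force: 66.0
```

Run:
```python
from h import *
p,d,P,s=wrist("w9");print(s["tool_pos"],s["ee_rot"].round(4),s["clock"])
hsv=cv2.cvtColor(p,cv2.COLOR_RGB2HSV)
q=(hsv[...,0]<14)&(hsv[...,1]>100)&(P[...,2]>.011)&(P[...,2]<.02)&(P[...,0]>.42);print(q.sum(),P[q].min(0),P[q].max(0))
blobs(P,p,.05,.2)
```

```text
[ 0.50235176 -0.26413893  0.1557293 ] [-8.000e-04  7.064e-01  7.078e-01  1.000e-04] 26.9
10548 [ 0.45395075 -0.40201578  0.0110011 ] [ 0.56048216 -0.12728057  0.01658975]
[233. 288.] 37525 ztop 0.196 circ 0.5030 -0.2597 d 0.126 [30. 28. 27.]
```

View pics/w9.png

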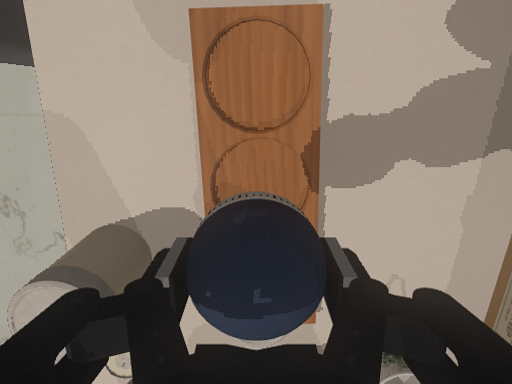

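The held timer is at (257,267), the stand is below it, the left well at (257,73) and the middle well at (261,188). I check the well centres by casting rays, then lower.

Run:
```python
from h import *
s=arm.observe();i=arm.camera_info("wrist");T=np.eye(4);T[:3,:3]=R.from_quat(np.r_[s["ee_rot"][1:],s["ee_rot"][0]]).as_matrix();T[:3,3]=s["tool_pos"];T=T@i["mount"]
def ray(u,v,z):
    r=T[:3,:3]@[(u-i["cx"])/i["fx"],(v-i["cy"])/i["fy"],1];return (T[:3,3]+r*(z-T[2,3])/r[2]).round(4)
print("well rim",[ray(*a,.015) for a in((203,73),(312,73),(257,17),(258,131))],"front of middle",ray(261,137,.015),"edges",ray(190,9,.015),ray(323,5,.015))
print(s["tool_pos"])
```

```text
well rim [array([ 0.4631, -0.1751,  0.015 ]), array([ 0.546 , -0.1748,  0.015 ]), array([ 0.504 , -0.1365,  0.015 ]), array([ 0.5052, -0.2186,  0.015 ])] front of middle [ 0.5076 -0.2234  0.015 ] edges [ 0.4555 -0.1315  0.015 ] [ 0.5515 -0.1286  0.015 ]
[ 0.50253261 -0.26423221  0.15582197]
```

carry_out --pt "0 0 0 -0.1 0.35 3 255" --pt "0 0 0 0 0 3 255" --pt "0 0 0 0 0 2.5 255" --pt "0 0 0 0 0 1.2 255" --pt "0 0 0 0 0 0.7 255" --pt "0 0 0 0 0 0.4 255" --pt "0 0 0 0 0 0 255" --pt "0 0 0 0 0 0 255"

```text
clock: 27.75
tool_pos: [0.5073, -0.2673, 0.0491]
ee_rot: [0.001, 0.707, 0.708, 0.0]
contact_force: [-0.7, -0.6, -1.8]
gripper_width: 0.678
gripper_force: 66.0
```

carry_out --pt "0 0 0 0 0 0.3 255" --pt "0 0 0 0 0 0 255" --pt "0 0 0 0 0 0 255"

```text
clock: 28.05
tool_pos: [0.5074, -0.2675, 0.0459]
ee_rot: [0.001, 0.707, 0.707, 0.0]
contact_force: [0.7, -1.7, 0.7]
gripper_width: 0.677
gripper_force: 66.3
```

carry_out --pt "0 0 0 0 0 0 0" --pt "0 0 0 0 0 0 0" --pt "0 0 0 0 0 0 0" --pt "0 0 0 0 0 0 0" --pt "0 0 0 0 0 -2 0" --pt "0 0 0 0 0 -4 0" --pt "0 0 0 0 0 -4 0" --pt "0 0 0 0 0 -4 0" --pt "0 0 0 -1.7 -3.4 0 0" --pt "0 0 0 -1.7 -3.4 0 0" --pt "0 0 0 -1.8 -3.4 0 0" --pt "0 0 0 -1.8 -3.4 0 0"

```text
clock: 29.25
tool_pos: [0.3692, -0.3372, 0.1852]
ee_rot: [0.0, 0.706, 0.708, -0.0]
contact_force: [0.1, -0.3, 0.2]
gripper_width: 1.0
gripper_force: 0.0
```

carry_out --pt "0 0 0 0 0 0 0" --pt "0 0 0 0 0 0 0" --pt "0 0 0 0 0 0 0"

```text
clock: 29.55
tool_pos: [0.3712, -0.3367, 0.1851]
ee_rot: [0.0, 0.707, 0.708, 0.0]
contact_force: [-0.8, -0.4, 0.1]
gripper_width: 0.996
gripper_force: 0.0
```

Run:
```python
from h import *
p,d,P,s=wrist("w10");print(s["tool_pos"],s["clock"])
blobs(P,p,.03,.12)
t,dt=arm.grab_frame("top");blobs(pts("top",dt),t,.03,.15,(.3,.56),(-.42,-.1),30)
```

```text
[ 0.37116865 -0.33672421  0.18508988] 29.55
[428.  99.] 5663 ztop 0.062 circ 0.5069 -0.2674 d 0.048 [26. 27. 34.]
[254. 200.] 7836 ztop 0.096 circ 0.3705 -0.3381 d 0.068 [135. 126. 116.]
[417. 208.] 4848 ztop 0.068 circ 0.5050 -0.3534 d 0.056 [133. 124. 114.]
[504. 292.] 536 ztop 0.048 circ 0.6073 -0.4434 d 0.024 [104.  95.  86.]
[452. 299.] 512 ztop 0.054 circ 0.5581 -0.4479 d 0.027 [82.  74.5 68.5]
[352. 331.] 700 ztop 0.054 circ 0.4684 -0.4868 d 0.039 [104.  96.  87.]
[344. 171.] 263 ztop 0.065 circ 0.5038 -0.2647 d 0.048 [28. 29. 33.]
[370. 172.] 245 ztop 0.074 circ 0.5041 -0.3519 d 0.055 [153. 147. 130.]
[362. 210.] 216 ztop 0.100 circ 0.3729 -0.3289 d 0.064 [134. 127. 113.]
```

Timer and caddy_3 are well seated. Now caddy_1.

carry_out --pt "0 0 0 -0.1 0 3 0" --pt "0 0 0 0 0 3 0" --pt "0 0 0 0 0 3 0" --pt "0 0 0 0 0 3.3 0" --pt "0 0 0 0 0 0 0" --pt "0 0 0 0 0 0 255" --pt "0 0 0 0 0 0 255" --pt "0 0 0 0 0 0 255" --pt "0 0 0 0 0 0 255" --pt "0 0 0 0 0 0 255" --pt "0 0 0 0 0 0 255"

```text
clock: 30.75
tool_pos: [0.3712, -0.3386, 0.0632]
ee_rot: [0.001, 0.707, 0.707, 0.0]
contact_force: [-1.0, -0.0, 4.8]
gripper_width: 0.765
gripper_force: 66.8
```

carry_out --pt "0 0 0 0 0 -2 255" --pt "0 0 0 0 0 -4 255" --pt "0 0 0 0 0 -4 255" --pt "0 0 0 0 0 -3 255" --pt "0 0 0 3.2 2.6 0 255" --pt "0 0 0 3.2 2.6 0 255" --pt "0 0 0 3.2 2.7 0 255" --pt "0 0 0 3.2 2.7 0 255" --pt "0 0 0 3.3 2.7 0 255" --pt "0 0 0 0 0 0 255" --pt "0 0 0 0 0 0 255" --pt "0 0 0 0 0 0 255"

```text
clock: 31.95
tool_pos: [0.5023, -0.1771, 0.1914]
ee_rot: [-0.001, 0.707, 0.707, -0.001]
contact_force: [-0.9, 0.1, -3.3]
gripper_width: 0.766
gripper_force: 68.1
```

carry_out --pt "0 0 0 0 0 3 255" --pt "0 0 0 0 0 3 255" --pt "0 0 0 0 0 3 255" --pt "0 0 0 0 0 1.5 255" --pt "0 0 0 0 0 0.8 255" --pt "0 0 0 0 0 0 255" --pt "0 0 0 0 0 0 255"

```text
clock: 32.65
tool_pos: [0.5042, -0.1776, 0.0801]
ee_rot: [0.001, 0.707, 0.707, 0.0]
contact_force: [0.6, 0.6, -3.1]
gripper_width: 0.766
gripper_force: 68.1
```

Target z is 0.0712, so 9 mm to go.

carry_out --pt "0 0 0 0 0 0.4 255" --pt "0 0 0 0 0 0.3 255" --pt "0 0 0 0 0 0.2 255" --pt "0 0 0 0 0 0 255" --pt "0 0 0 0 0 0 255"

```text
clock: 33.15
tool_pos: [0.5039, -0.1769, 0.0713]
ee_rot: [0.0, 0.707, 0.708, 0.0]
contact_force: [-2.3, 0.6, 4.8]
gripper_width: 0.764
gripper_force: 68.5
```

It is seated (+4.8 N). I release, raise, and back off to check.

carry_out --pt "0 0 0 0 0 0 0" --pt "0 0 0 0 0 0 0" --pt "0 0 0 0 0 0 0" --pt "0 0 0 0 0 0 0" --pt "0 0 0 0 0 -2 0" --pt "0 0 0 0 0 -4 0" --pt "0 0 0 0 0 -4 0" --pt "0 0 0 0 0 -4 0" --pt "0 0 0 3 -3 0 0" --pt "0 0 0 3 -3 0 0" --pt "0 0 0 3 -2 0 0"

```text
clock: 34.25
tool_pos: [0.4214, -0.086, 0.2099]
ee_rot: [-0.0, 0.707, 0.707, -0.0]
contact_force: [-0.3, 0.3, 0.1]
gripper_width: 1.004
gripper_force: 0.0
```

carry_out --pt "0 0 0 0 0 0 0" --pt "0 0 0 0 0 0 0" --pt "0 0 0 0 0 0 0" --pt "0 0 0 0 0 0 0"

```text
clock: 34.65
tool_pos: [0.4242, -0.0877, 0.2102]
ee_rot: [0.0, 0.707, 0.707, 0.0]
contact_force: [-0.3, -0.1, -0.2]
gripper_width: 1.0
gripper_force: 0.0
```

Run:
```python
from h import *
p,d,P,s=wrist("w11");print(s["tool_pos"],s["clock"]);blobs(P,p,.04,.12)
t,dt=arm.grab_frame("top");Q=pts("top",dt);blobs(Q,t,.03,.15,(.3,.56),(-.42,-.1),30);blobs(Q,t,.03,.2,(.3,.6),(.15,.4),30)
t,_=arm.grab_frame("side");cv2.imwrite("pics/s3.png",cv2.resize(t[90:330,170:330],None,fx=2.5,fy=2.5,interpolation=3)[:,:,::-1])
```

```text
[ 0.42422706 -0.08767803  0.21024169] 34.65
[332. 296.] 5957 ztop 0.104 circ 0.5025 -0.1767 d 0.069 [137. 128. 117.]
[319. 169.] 280 ztop 0.108 circ 0.5040 -0.1760 d 0.066 [148.5 142.  126. ]
[344. 171.] 263 ztop 0.065 circ 0.5068 -0.2660 d 0.052 [34. 37. 45.]
[370. 172.] 244 ztop 0.073 circ 0.5046 -0.3523 d 0.055 [142. 137. 120.]
[180. 170.] 458 ztop 0.129 circ 0.5058 0.2885 d 0.089 [59. 59. 51.]
[152. 171.] 100 ztop 0.055 circ 0.5001 0.3967 d 0.038 [137.5  34.   30. ]
[163. 208.] 295 ztop 0.083 circ 0.3743 0.3478 d 0.061 [146. 141. 124.]
```

View pics/s3.png

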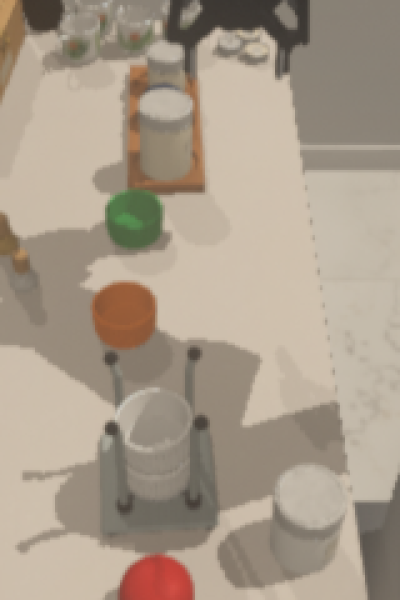

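The picture shows the two caddies standing in the stand with the timer between them, the two ramekins stacked in the dispenser at (153,440), and caddy_2 untouched. All measured centres are within 4 mm of target, so I hand the job in.

```bash
python3 -c "
from cell import arm
print(arm.finish_job())"
```

```text
the job is handed in; nothing more can be done
None
```

The job is handed in at about 35 s of the 120 s, though no verdict came back: both caddies and the timer measured within about 4 mm of their well centres, both ramekins are stacked in the sunken dispenser, and the white caddy was not moved.

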